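# Click the tablet dispenser on to today's dose

## Robot

A 6-joint arm with a two-finger parallel gripper is mounted at the origin on the work surface. World frame = base frame: x ahead of the robot, y to its left, z up, the work surface at z = 0. Lengths are in m, angles in degrees, forces in N, time in s.
With the tool pointing down it reaches from about 0.35 to 0.875 m from the base axis. Payload 4.2 kg.
Tool frame: the origin (TCP) lies at the very end of the fingers, on their centre line; the grasp point (between the pads) lies 19 mm behind it; z points along the fingers, x is the direction in which the jaws open and shut, and the axes are right-handed (so a half turn about z gives the same grasp; the last joint's range is limited). The gripper opens to 87 mm and grips with 3 to 60 N. Pads are 19 mm wide; open, the fingers measure 117 mm over their backs; the gripper's body (75 mm by 190 mm) begins 51 mm behind the grasp point.
Start: joints at [91.421, 22.042, 0.453, 0, -68.411, -14.817], TCP at [0.145, 0.608, 0.223] pointing down, gripper open.
Joint ranges: [-179.83, 179.83], [-69.29, 118.12], [-61.27, 80.66], [-181.25, 117.63], [-171.15, -9.14], [-177.46, 177.46]. Speed limits (degrees/s): [159.86, 159.86, 180, 180, 180, 180].

## Interface

Orientations are given as a 3x3 rotation matrix whose columns are the frame's x, y, z axes.
In Python, from station import r gives the robot as it stands.
- The arm moves only by the tool move_arm, never from a script. Its argument "series" is a list that holds one entry, the list of rows, each a list of 7 numbers: the shift along the tool's x, y, z in cm, then the turn, a rotation vector about the tool's x, y, z in degrees, then the opening, from -1 (shut) to 1 (fully open). In form: [[[dx, dy, dz, wx, wy, wz, fingers], ...]]. A call has 1 to 12 rows; each row shifts and turns the commanded pose from where the row before left it, along the tool's axes as they then stand; what a row does not reach is not made up. A row lasts 1/8 s, in which the tool goes at most 62.5 mm and 10.7 degrees, less where a joint would pass 70% of its speed; a pose out of reach is approached as far as the arm can. A call is refused whole if a number of a shift passes 6.25 or a number of a turn 10.7, either way. A call with a gripper value outside its range is refused whole. The fingers move at their own pace and stop on an object; the grip force is fixed at half the most. Time passes only in rows, so rows that do not move let the fingers close. It gives the time, the measured TCP pose, the force and the opening at its end, in the units of the state.
- r.sense(): the state, without advancing time (a new reading comes with each control period).
- r.capture(name): name is "scene" or "top" or "wrist"; returns a dict with "color" (420x560x3 uint8, blue, green, red), "fx", "fy", "cx", "cy" (pixels), "rvec" (rotation vector, rad) and "tvec" (3), from world to camera coordinates, as OpenCV has them; the wrist camera has in their place "tool_from_camera" (4x4, takes a point from camera to tool coordinates, whose origin is the TCP and whose axes are the tool frame's). Camera axes: x right, y down, z forward; pixel columns grow to the right and rows downward; lengths in m; the calibration is good to about 2 mm. A picture is of the moment at which its call begins: read the wrist's pose just before it. There is no depth.
- r.finish_job(): hands the job in, once; it reports no verdict.
The state is a dict: "time_s": time; "joints": joint angles; "joint_velocities": joint speeds; "effort": joint torques, N m; "tcp_pos": TCP position; "ee_rot": TCP orientation; "wrist_force": force on the tool from outside, world axes, zero at the start; "moment": the same for the moment, N m; "gripper_width": opening from 0.0 (shut) to 1.0 (fully open).
Only numpy, scipy, OpenCV 4.12 (cv2) and the standard library are available. Lean on these libraries where they do the work, as an engineer would, in place of code of your own. Each camera call takes 0.05 s, during which the arm holds its last target.

## Task

Bring the weekly tablet dispenser on to today's dose: with a fingertip, flick the tabs on the edge of its wheel clockwise, click by click, until the wheel has clicked into place with the studded tab pointing along the delivery chute, and do not go past it. Push gently without pinching or lifting it, leave the dispenser standing where it is, and do not disturb the other things on the cabinet.

Things in the scene. Friction and masses are not known exactly. Their poses are not given: they have to be found in the camera images.
- dispenser: Loose tablet dispenser, about 1 kg: white drum 110 mm across, 50 mm high, foot 136 mm across and 8 high, and a low chute (34 mm wide, top 30 mm up) sticking out at the front to 110 mm from the axis. On top turns a grey wheel with seven tabs (see hub). Origin: on the vertical wheel axis at the underside; the chute points along -x, z up.
- hub (a point): Centre of the wheel's top face, 66 mm above the surface. The wheel lies between heights 52 and 66 mm: disc of 50 mm radius, seven equally spaced tabs (12 mm wide, 14 high, upright sides) reaching out to 78 mm radius, beyond the drum. A fingertip up to 40 mm wide fits between two tabs at 73 mm radius. Its axes do not turn with the wheel.
- wheel (a joint): Wheel angle, rad, growing clockwise from above. Clicks into rest at multiples of 0.898 (1/7 turn), always with one of the tabs along the chute; the stud tab is there at 4.488. Stops at 0 and 5.386. Starts 1 to 3 clicks from 0. Pushing a tab's end takes about 1 N; beyond half a click the wheel snaps on to the next rest by itself, below that it falls back.
- stud (a point): Foot of the upright round stud (18 mm across, 14 high) on top of one tab, 64 mm from the wheel axis, 66 mm above the surface; turns with the wheel. The disc has a black opening in line with it.
- chute (a point): Outer end of the chute's top, 110 mm from the wheel axis, 30 mm above the surface.
- jar: Bystander, loose: screw-top glass jar with a white cap, 70 mm across, 105 high; origin at the centre of its underside, z up.
- mugs: Bystander, loose: stack of three nested blue plastic mugs standing upright, 76 mm across the rim, 112 high, three handles on one side reaching 62 mm from the axis; origin at the centre of its underside, z up. The handles point along its y.
- pan: Bystander, loose: small aluminium milk pan, 120 mm across, 65 high, with a black handle reaching 196 mm from its axis; origin at the centre of its underside, z up. The handle points along its x.
- tray: Bystander, loose: empty steel tray, 220 x 300 x 18 mm; origin at the centre of its underside, z up.
- torch: Bystander, loose: aluminium torch lying on its side, 140 mm long, 36 mm across the head; origin at the centre of its underside, z up. It lies along its x.
- dish: Bystander, loose: white china dish, 110 mm across, 35 high; origin at the centre of its underside, z up.
Things that resemble listed ones, but are neither listed nor needed, are in the scene too. What is shaped like the dispenser but red or yellow is not meant.

How it is judged (in metres and radians):
At the end, for the whole second after the job is handed in: The wheel rests clicked in with the stud tab along the chute (joint within 0.12 rad of 4.488), and the dispenser stands still and upright within 30 mm of where it began (value of joint wheel between 4.368 and 4.608 rad and velocity of joint wheel between -0.1 and 0.1 rad/s and distance of dispenser from where it was at the start of the episode below 0.03 m and angle between dispenser's own z axis and vertical below 0.05 rad and linear speed of dispenser below 0.02 m/s); the robot touches nothing.
It fails at once if the wheel goes more than half a click past the mark (value of joint wheel above 4.988 rad).
It fails at once if the dispenser is lifted or tipped (12 mm, 0.2 rad) (height (world z) of dispenser above 0.012 m or angle between dispenser's own z axis and vertical above 0.2 rad).
It fails at once if the dispenser is shoved more than 40 mm away (distance of dispenser from where it was at the start of the episode above 0.04 m).
It fails at once if the dispenser or its wheel is pinched or pushed hard (fingers above 18 N) (contact force between the fingers and dispenser above 18 N).
It fails at once if a bystander is moved more than 25 mm or lifted (distance of any of jar, mugs, pan, tray, torch, dish from where it was at the start of the episode above 0.025 m).
It also fails if it takes over 72 s, if anything falls off the work surface, if the arm or the gripper's body presses on something with over 40 N, if the wrist force passes 120 N, or if a joint passes its speed limit or range.

## Working session

There is one attempt and no reset: what is moved stays moved. The work goes in short steps, Python scripts to look and compute and a tool call to move; the robot and the scene stay as the last step left them, time stands still between calls to the robot, and variables do not carry over. Pictures are saved under pics/ and viewed, and the job is handed in when it is done.

Besides the shell and the picture viewer there is one more tool, called as name([rows], argument=value, ...), one row to a line, values as JSON. move_arm: Moves the arm, as the interface text tells. Its arguments: {"type":"object","properties":{"series":{"type":"array","items":{"type":"array","items":{"type":"array","items":{"type":"number"}}}}},"required":["series"]}

```bash
mkdir -p pics; ls
python3 - <<'E'
from station import r
import cv2,json
s=r.sense();print({k:s[k] for k in('time_s','tcp_pos','ee_rot','gripper_width')})
for n in('scene','top'):
    c=r.capture(n);cv2.imwrite(f'pics/{n}0.png',c['color']);print(n,c['fx'],c['fy'],c['cx'],c['cy'],c['rvec'],c['tvec'])
E
```

```text
pics
{'time_s': 0.0, 'tcp_pos': array([0.14466604, 0.6074259 , 0.22144717]), 'ee_rot': array([[-2.31909880e-01, -9.72737185e-01, -4.19359851e-04],
       [-9.72734904e-01,  2.31910245e-01, -2.10826056e-03],
       [ 2.14803729e-03, -8.10004891e-05, -9.99997690e-01]]), 'gripper_width': 0.9989601542730768}
scene 441.97117327676034 441.97117327676034 278.24692130434846 208.4861679700364 [ 2.05294258  0.82715709 -0.43750794] [-0.43551842 -0.14276829  1.872365  ]
top 417.8212144666537 417.8212144666537 276.84563044693107 210.7290811969069 [ 2.14704673 -2.18447062  0.13360124] [0.02339709 0.57465607 1.32799944]
```

View pics/scene0.png

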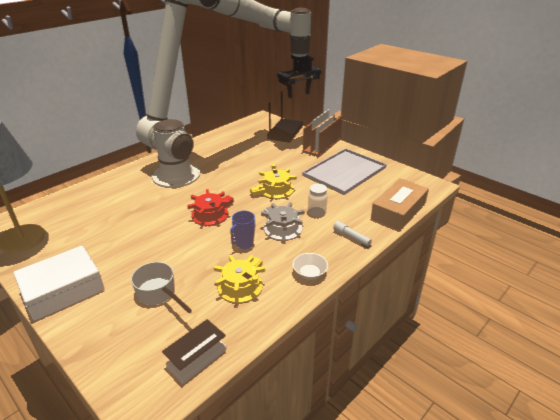

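View pics/top0.png

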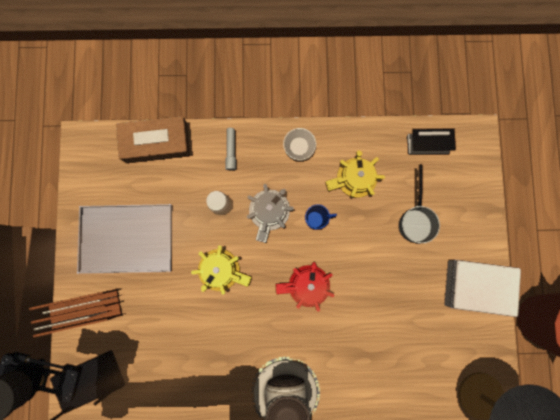

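Candidates in the top view are grey (268,209), red (311,286) and yellow (218,270) and (360,175). By the description it is the grey one, so I'll check it in a close crop.

```bash
cat > h.py <<'E'
import numpy as np,cv2
def ray(c,u,v,z):
    R=cv2.Rodrigues(np.array(c['rvec']))[0];t=np.array(c['tvec']).ravel()
    d=R.T@np.array([(u-c['cx'])/c['fx'],(v-c['cy'])/c['fy'],1]);o=-R.T@t
    return o+d*(z-o[2])/d[2]
def proj(c,P):
    K=np.array([[c['fx'],0,c['cx']],[0,c['fy'],c['cy']],[0,0,1]])
    return cv2.projectPoints(np.array(P,float).reshape(-1,1,3),np.array(c['rvec']),np.array(c['tvec']),K,None)[0].reshape(-1,2)
E
python3 - <<'E'
from station import r
from h import *
c=r.capture('top');cv2.imwrite('pics/topc.png',cv2.resize(c['color'][160:260,200:340],None,fx=5.7,fy=5.7,interpolation=cv2.INTER_CUBIC))
s=r.capture('scene');cv2.imwrite('pics/scc.png',cv2.resize(s['color'][180:260,220:340],None,fx=6,fy=6,interpolation=cv2.INTER_CUBIC))
for n,u,v,z in[('hub',268,209,.066),('jar',216,202,.1),('mugs',317,217,.11),('dish',300,145,.03),('torch',231,149,.03),('chute',263,239,.03),('ylw',218,270,.066),('red',311,286,.066)]:print(n,ray(c,u,v,z).round(3))
E
```

```text
hub [0.577 0.042 0.066]
jar [0.598 0.202 0.1  ]
mugs [ 0.545 -0.109  0.11 ]
dish [ 0.794 -0.067  0.03 ]
torch [0.784 0.162 0.03 ]
chute [0.484 0.06  0.03 ]
ylw [0.388 0.201 0.066]
red [ 0.333 -0.088  0.066]
```

View pics/topc.png

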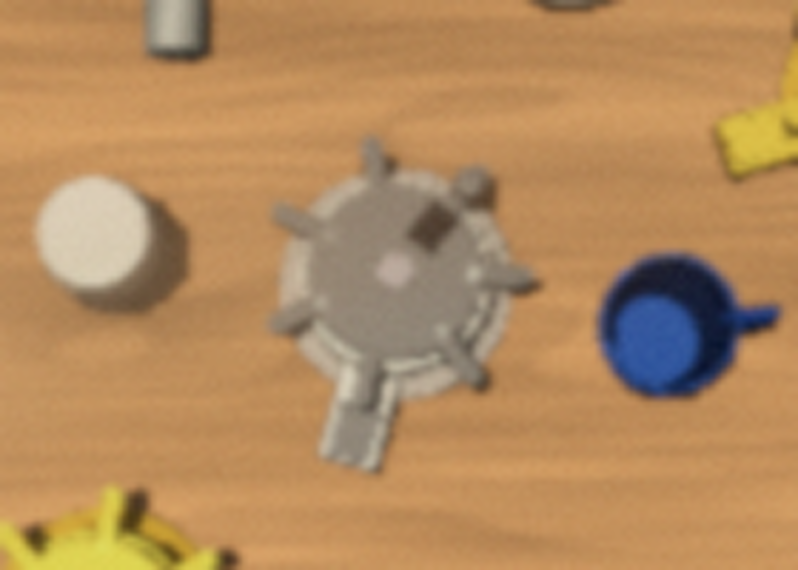

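View pics/scc.png

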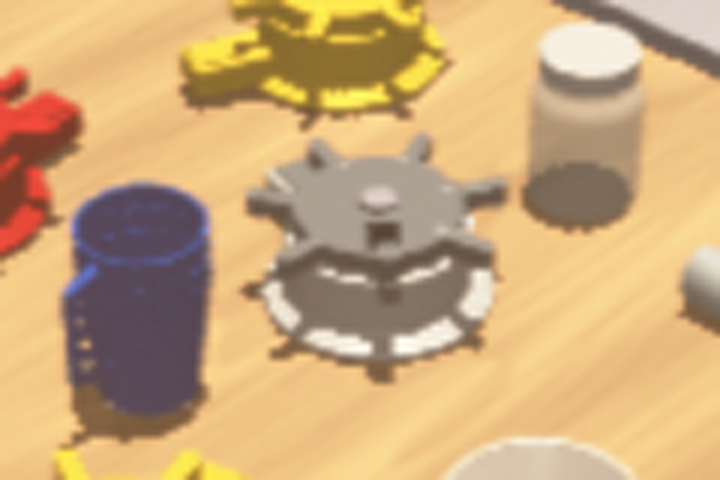

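The crop confirms the grey dispenser: hub at crop (397,268), chute at lower left, stud at upper right (475,185). The stud needs 3 clicks clockwise to reach the chute. I'll push on the far (+x) side, in the gap behind the far tab, with fingers shut. First I move over and look with the wrist camera.

move_arm([
  [[2.6, -4, -0.3, 0, 0, 0, -1], [2.6, -4, -0.3, 0, 0, 0, -1], [2.6, -4, -0.3, 0, 0, 0, -1], [2.6, -4, -0.3, 0, 0, 0, -1], [2.6, -4, -0.3, 0, 0, 0, -1], [2.6, -4, -0.3, 0, 0, 0, -1], [2.6, -4, -0.3, 0, 0, 0, -1], [2.6, -4, -0.3, 0, 0, 0, -1], [2.6, -4, -0.3, 0, 0, 0, -1], [2.6, -4, -0.3, 0, 0, 0, -1], [2.6, -4, -0.3, 0, 0, 0, -1], [2.6, -4, -0.3, 0, 0, 0, -1]],
])

```text
time_s: 1.7
tcp_pos: [0.5402, 0.192, 0.2585]
ee_rot: [[-0.232, -0.973, -0.0], [-0.973, 0.232, -0.0], [0.0, 0.0, -1.0]]
wrist_force: [-0.4, 0.2, 1.3]
gripper_width: 0.005
```

move_arm([
  [[0, 0, 0, 0, 0, 9.5, -1], [0, 0, 0, 0, 0, 9.5, -1], [0, 0, 0, 0, 0, 9.5, -1], [0, 0, 0, 0, 0, 9.5, -1], [0, 0, 0, 0, 0, 9.5, -1], [0, 0, 0, 0, 0, 9.5, -1], [0, 0, 0, 0, 0, 0, -1]],
])

```text
time_s: 2.58
tcp_pos: [0.5393, 0.1932, 0.2583]
ee_rot: [[-0.941, -0.337, -0.0], [-0.337, 0.941, -0.0], [0.0, -0.0, -1.0]]
wrist_force: [0.2, -0.1, 0.5]
gripper_width: 0.009
```

Run:
```python
from station import r
from h import *
s=r.sense();print(s['time_s'],s['tcp_pos'],s['ee_rot'].round(3),s['joints'].round(1))
c=r.capture('wrist');cv2.imwrite('pics/w1.png',c['color']);print(c['tool_from_camera'].round(3),c['fx'],c['cx'],c['cy'])
```

```text
2.575 [0.5392771  0.19319736 0.25831896] [[-0.941 -0.337 -0.   ]
 [-0.337  0.941 -0.   ]
 [ 0.    -0.    -1.   ]] [ 35.9  15.6  -3.7  -0.  -70.7 -16.2]
[[ 1.    -0.001 -0.    -0.   ]
 [ 0.001  0.959  0.283 -0.077]
 [-0.    -0.283  0.959 -0.163]
 [ 0.     0.     0.     1.   ]] 338.47134310279586 277.98180697772494 211.19151048670867
```

View pics/w1.png

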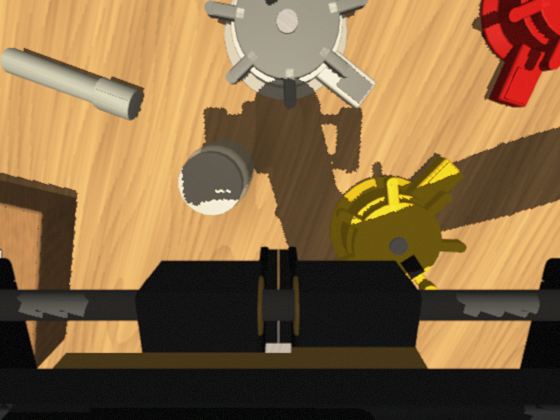

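The wrist view shows the dispenser hub at (287,20), the jar at (212,180), and the fingers shut. I'll hover nearer.

move_arm([
  [[-1.4, -3.2, 0, 0, 0, 0, -1], [-1.4, -3.2, 0, 0, 0, 0, -1], [-1.4, -3.2, 0, 0, 0, 0, -1], [-1.4, -3.2, 0, 0, 0, 0, -1], [0, 0, 0, 0, 0, 0, -1], [0, 0, 0, 0, 0, 0, -1]],
])

```text
time_s: 3.38
tcp_pos: [0.6348, 0.0916, 0.2582]
ee_rot: [[-0.942, -0.337, -0.001], [-0.337, 0.942, 0.0], [0.001, 0.0, -1.0]]
wrist_force: [-0.7, -0.1, 0.7]
gripper_width: 0.006
```

```bash
cat >> h.py <<'E'
def wray(s,c,u,v,z):
    T=np.eye(4);T[:3,:3]=s['ee_rot'];T[:3,3]=s['tcp_pos'];M=T@c['tool_from_camera']
    d=M[:3,:3]@np.array([(u-c['cx'])/c['fx'],(v-c['cy'])/c['fy'],1]);o=M[:3,3]
    return o+d*(z-o[2])/d[2]
E
python3 - <<'E'
from station import r
from h import *
s=r.sense();print(s['time_s'],s['tcp_pos'])
c=r.capture('wrist');cv2.imwrite('pics/w2.png',c['color'])
import pickle;pickle.dump((s,c),open('w2.pkl','wb'))
E
```

```text
3.375 [0.63478984 0.09161215 0.25824172]
```

View pics/w2.png

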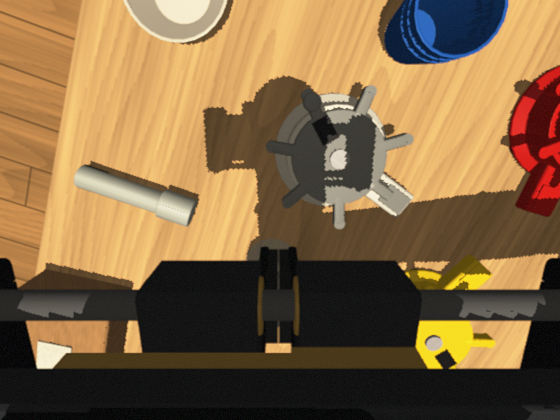

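The wrist view shows the hub at (339,158), tab ends at (290,202), (270,147) and (339,226), and the chute end at about (402,204). Now I turn these into positions.

Run:
```python
from h import *
import pickle
s,c=pickle.load(open('w2.pkl','rb'))
h=wray(s,c,339,158,.066)
for n,u,v,z in[('hub',339,158,.066),('a',288,203,.066),('b',269,147,.066),('d',339,227,.066),('e',410,138,.066),('f',371,88,.066),('chute',400,205,.03),('stud',311,94,.08)]:
    p=wray(s,c,u,v,z);d=p-h;print(n,p.round(4),np.hypot(d[0],d[1]).round(4),np.degrees(np.arctan2(d[1],d[0])).round(1))
cv2.imwrite('pics/w2c.png',cv2.resize(c['color'][70:250,240:440],None,fx=3.3,fy=3.3,interpolation=cv2.INTER_CUBIC))
```

```text
hub [0.5854 0.0413 0.066 ] 0.0 0.0
a [0.6188 0.1049 0.066 ] 0.0718 62.2
b [0.658  0.0552 0.066 ] 0.0739 10.8
d [0.5561 0.1118 0.066 ] 0.0763 112.5
e [ 0.5245 -0.0021  0.066 ] 0.0748 -144.5
f [ 0.5821 -0.033   0.066 ] 0.0744 -92.6
chute [0.4873 0.0709 0.03  ] 0.1024 163.2
stud [ 0.6368 -0.0068  0.08  ] 0.0704 -43.1
```

View pics/w2c.png

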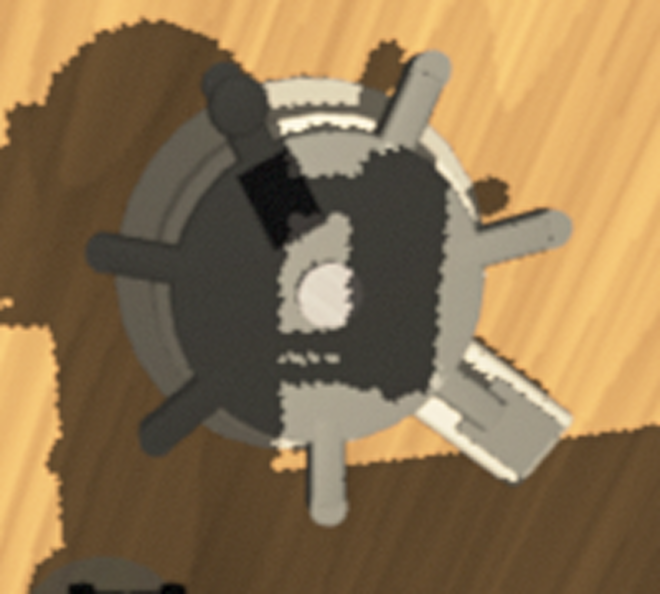

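Refined values are hub (0.585, 0.041), tabs at about 10.8° + k·51.4° in world azimuth, and the chute at about 165°. The finger start is the mid-gap at 36.5°, r 75 mm, i.e. (0.645, 0.086). I descend partway and check.

move_arm([
  [[0, 0, 0, 0, 0, 6, -1], [0, 0, 0, 0, 0, 5.5, -1], [-0.5, -0.4, 0, 0, 0, 0, -1], [-0.5, -0.3, 0, 0, 0, 0, -1], [0, 0, 4, 0, 0, 0, -1], [0, 0, 4, 0, 0, 0, -1], [0, 0, 4, 0, 0, 0, -1], [0, 0, 3, 0, 0, 0, -1], [0, 0, 0, 0, 0, 0, -1], [0, 0, 0, 0, 0, 0, -1]],
])

```text
time_s: 4.68
tcp_pos: [0.6472, 0.0862, 0.11]
ee_rot: [[-0.99, -0.142, 0.003], [-0.142, 0.99, 0.0], [-0.003, -0.0, -1.0]]
wrist_force: [0.2, -0.8, 1.2]
gripper_width: 0.005
```

```bash
cat > look.py <<'E'
import sys
from station import r
from h import *
n=sys.argv[1]
s=r.sense();print(s['time_s'],s['tcp_pos'].round(4),np.array(s['wrist_force']).round(1))
w=r.capture('wrist');t=r.capture('top');c=r.capture('scene')
a=cv2.resize(t['color'][160:260,200:340],(560,400),interpolation=cv2.INTER_CUBIC)
b=cv2.resize(c['color'][170:250,230:342],(560,400),interpolation=cv2.INTER_CUBIC)
cv2.imwrite(f'pics/{n}_w.png',w['color'])
cv2.imwrite(f'pics/{n}.png',cv2.resize(np.hstack([a,b]),(800,286)))
E
python3 look.py l1
```

```text
4.675 [0.6472 0.0862 0.11  ] [ 0.2 -0.8  1.2]
```

View pics/l1_w.png

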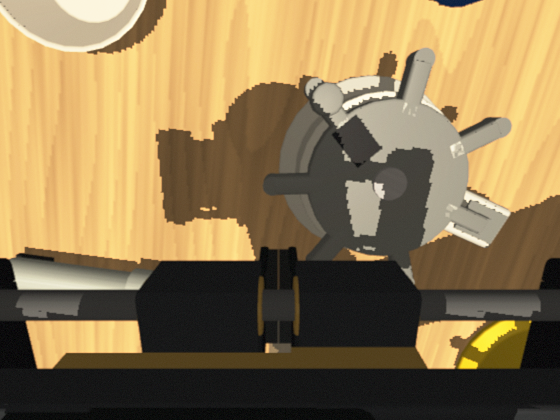

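View pics/l1.png

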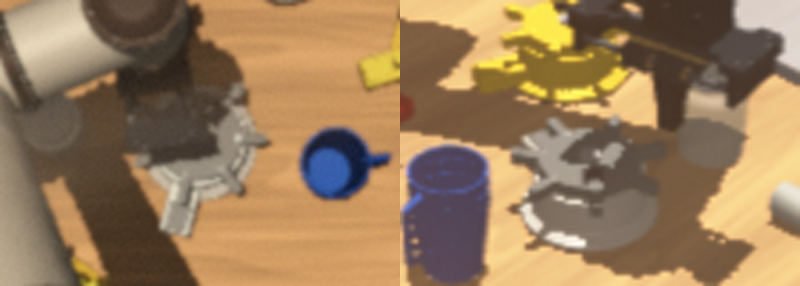

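Run:
```python
from station import r
from h import *
s=r.sense();c=r.capture('wrist')
h=wray(s,c,390,183,.066)
for u,v in[(390,183),(266,184),(428,52),(510,122)]:
    p=wray(s,c,u,v,.066);d=p-h;print(p.round(4),np.hypot(d[0],d[1]).round(4),np.degrees(np.arctan2(d[1],d[0])).round(1))
```

```text
[0.5836 0.0422 0.066 ] 0.0 0.0
[0.6599 0.0537 0.066 ] 0.0771 8.6
[ 0.58   -0.0336  0.066 ] 0.0759 -92.7
[ 0.5221 -0.0036  0.066 ] 0.0767 -143.3
```

move_arm([
  [[0, 0, 2, 0, 0, 0, -1], [0, 0, 2, 0, 0, 0, -1], [0, 0, 1.5, 0, 0, 0, -1], [0, 0, 0, 0, 0, 0, -1]],
])

```text
time_s: 5.38
tcp_pos: [0.6454, 0.0858, 0.0527]
ee_rot: [[-0.99, -0.141, -0.002], [-0.141, 0.99, -0.001], [0.002, -0.0, -1.0]]
wrist_force: [0.3, 0.2, 0.2]
gripper_width: 0.006
```

move_arm([
  [[-0.11, -0.43, 0, 0, 0, 0, -1], [-0.11, -0.43, 0, 0, 0, 0, -1], [-0.1, -0.43, 0, 0, 0, 0, -1], [-0.1, -0.47, 0, 0, 0, 0, -1], [-0.1, -0.47, 0, 0, 0, 0, -1], [-0.08, -0.47, 0, 0, 0, 0, -1]],
])

```text
time_s: 6.12
tcp_pos: [0.6558, 0.0598, 0.0535]
ee_rot: [[-0.99, -0.141, -0.0], [-0.141, 0.99, 0.0], [0.0, 0.0, -1.0]]
wrist_force: [-0.3, -0.0, 0.4]
gripper_width: 0.004
```

```bash
python3 look.py l2
```

```text
6.125 [0.6558 0.0598 0.0535] [-0.3 -0.   0.4]
```

View pics/l2_w.png

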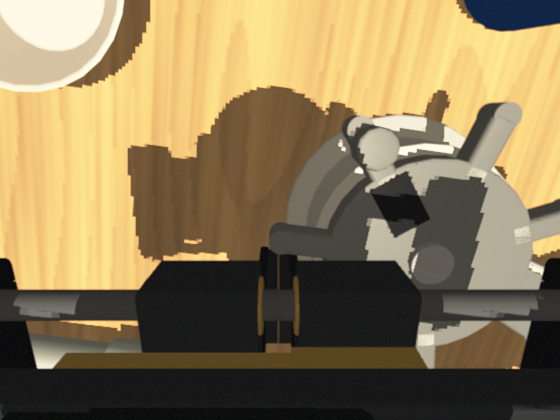

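The finger (column ~278) sits just behind the tab, whose end is at (275,236). I continue the arc.

move_arm([
  [[0, -0.48, 0, 0, 0, 0, -1], [0, -0.48, 0, 0, 0, 0, -1], [0, -0.48, 0, 0, 0, 0, -1], [0.08, -0.43, 0, 0, 0, 0, -1], [0.08, -0.43, 0, 0, 0, 0, -1], [0.08, -0.43, 0, 0, 0, 0, -1], [0, 0, 0, 0, 0, 0, -1], [0, 0, 0, 0, 0, 0, -1]],
])

```text
time_s: 7.28
tcp_pos: [0.6573, 0.0327, 0.0536]
ee_rot: [[-0.99, -0.141, 0.0], [-0.141, 0.99, 0.0], [-0.0, -0.0, -1.0]]
wrist_force: [-1.5, -0.4, 0.6]
gripper_width: 0.005
```

```bash
python3 look.py l3
```

```text
7.275 [0.6573 0.0327 0.0536] [-1.5 -0.4  0.6]
```

View pics/l3_w.png

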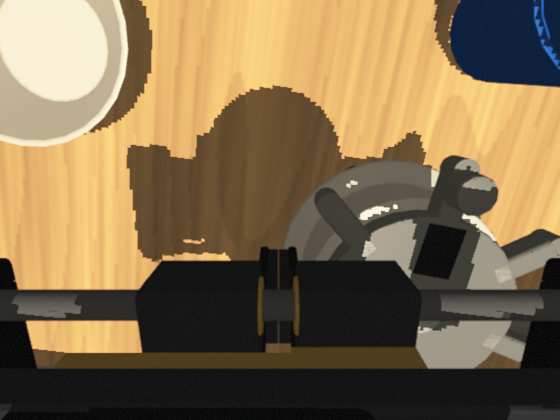

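View pics/l3.png

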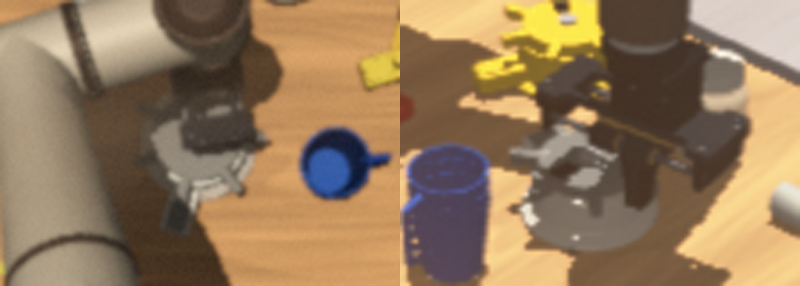

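Run:
```python
from station import r
from h import *
s=r.sense();c=r.capture('wrist')
h=np.array([.584,.042,.066])
for n,u,v,z in[('tab',327,197,.066),('stud',475,194,.08),('studtab',455,165,.066),('next',548,236,.066)]:
    p=wray(s,c,u,v,z);d=p-h;print(n,p.round(4),np.hypot(d[0],d[1]).round(4),np.degrees(np.arctan2(d[1],d[0])).round(1))
```

```text
tab [ 0.6411 -0.0097  0.066 ] 0.0771 -42.2
stud [ 0.5834 -0.0227  0.08  ] 0.0648 -90.6
studtab [ 0.5874 -0.0321  0.066 ] 0.0742 -87.4
next [ 0.5343 -0.0057  0.066 ] 0.0689 -136.2
```

One click is done: the stud went from -41° to about -90°. I lift, return, descend and repeat.

move_arm([
  [[0, 0, -2.5, 0, 0, 0, -1], [0, 0, -2.5, 0, 0, 0, -1], [0.1, 1.8, 0, 0, 0, 0, -1], [0.1, 1.8, 0, 0, 0, 0, -1], [0.06, 1.83, 0, 0, 0, 0, -1], [0, 0, 0, 0, 0, 0, -1], [0, 0, 0, 0, 0, 0, -1]],
])

```text
time_s: 8.35
tcp_pos: [0.6467, 0.0864, 0.103]
ee_rot: [[-0.99, -0.142, -0.001], [-0.142, 0.99, -0.0], [0.001, -0.0, -1.0]]
wrist_force: [0.7, 0.2, 0.0]
gripper_width: 0.01
```

```bash
python3 look.py l4
```

```text
8.35 [0.6467 0.0864 0.103 ] [0.7 0.2 0. ]
```

View pics/l4_w.png

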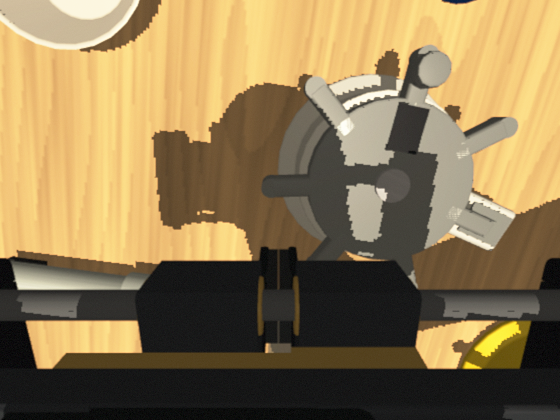

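The dispenser hasn't moved, and the stud tab is now at (430,65), with two tab steps left to the chute at (485,215). Second click.

move_arm([
  [[0, 0, 2, 0, 0, 0, -1], [0, 0, 2, 0, 0, 0, -1], [0, 0, 1, 0, 0, 0, -1], [0, 0, 0, 0, 0, 0, -1]],
])

```text
time_s: 9.0
tcp_pos: [0.6467, 0.0856, 0.0529]
ee_rot: [[-0.99, -0.141, -0.001], [-0.141, 0.99, -0.001], [0.002, -0.0, -1.0]]
wrist_force: [0.2, 0.0, 0.8]
gripper_width: 0.004
```

move_arm([
  [[-0.11, -0.43, 0, 0, 0, 0, -1], [-0.11, -0.43, 0, 0, 0, 0, -1], [-0.1, -0.43, 0, 0, 0, 0, -1], [-0.1, -0.47, 0, 0, 0, 0, -1], [-0.1, -0.47, 0, 0, 0, 0, -1], [-0.08, -0.47, 0, 0, 0, 0, -1], [0, -0.48, 0, 0, 0, 0, -1], [0, -0.48, 0, 0, 0, 0, -1], [0, -0.48, 0, 0, 0, 0, -1], [0.08, -0.43, 0, 0, 0, 0, -1], [0.08, -0.43, 0, 0, 0, 0, -1], [0.08, -0.43, 0, 0, 0, 0, -1]],
])

```text
time_s: 10.5
tcp_pos: [0.6582, 0.0325, 0.0536]
ee_rot: [[-0.99, -0.141, 0.0], [-0.141, 0.99, -0.0], [-0.0, -0.0, -1.0]]
wrist_force: [-0.3, 0.6, -0.5]
gripper_width: 0.004
```

move_arm([
  [[0, 0, 0, 0, 0, 0, -1], [0, 0, 0, 0, 0, 0, -1], [0, 0, -2.5, 0, 0, 0, -1], [0, 0, -2.5, 0, 0, 0, -1], [0.1, 1.8, 0, 0, 0, 0, -1], [0.1, 1.8, 0, 0, 0, 0, -1], [0.06, 1.83, 0, 0, 0, 0, -1], [0, 0, 0, 0, 0, 0, -1], [0, 0, 0, 0, 0, 0, -1]],
])

```text
time_s: 11.62
tcp_pos: [0.6477, 0.0865, 0.103]
ee_rot: [[-0.99, -0.142, -0.001], [-0.142, 0.99, -0.0], [0.001, -0.0, -1.0]]
wrist_force: [0.4, 1.1, 0.3]
gripper_width: 0.003
```

```bash
python3 look.py l5
```

```text
11.625 [0.6477 0.0865 0.103 ] [0.4 1.1 0.3]
```

View pics/l5_w.png

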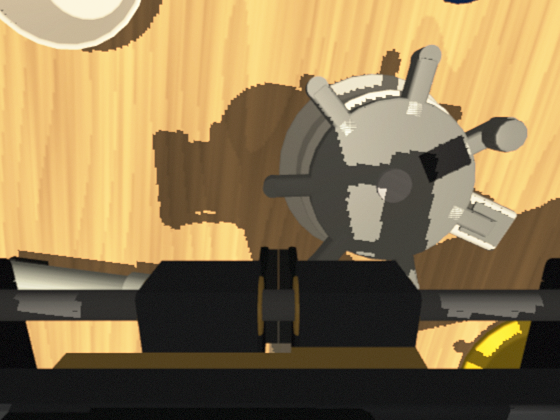

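The stud is at (508,135), one tab short of the chute, and the dispenser is unmoved. Third and last click.

move_arm([
  [[0, 0, 2, 0, 0, 0, -1], [0, 0, 2, 0, 0, 0, -1], [0, 0, 1, 0, 0, 0, -1], [0, 0, 0, 0, 0, 0, -1]],
])

```text
time_s: 12.28
tcp_pos: [0.6477, 0.0857, 0.0529]
ee_rot: [[-0.99, -0.14, -0.001], [-0.14, 0.99, -0.001], [0.001, -0.0, -1.0]]
wrist_force: [-0.8, -0.2, 0.5]
gripper_width: 0.006
```

move_arm([
  [[-0.1, -0.43, 0, 0, 0, 0, -1], [-0.1, -0.43, 0, 0, 0, 0, -1], [-0.1, -0.43, 0, 0, 0, 0, -1], [-0.1, -0.47, 0, 0, 0, 0, -1], [-0.1, -0.47, 0, 0, 0, 0, -1], [-0.08, -0.47, 0, 0, 0, 0, -1], [0, -0.48, 0, 0, 0, 0, -1], [0, -0.48, 0, 0, 0, 0, -1], [0, -0.48, 0, 0, 0, 0, -1], [0.08, -0.43, 0, 0, 0, 0, -1], [0.08, -0.43, 0, 0, 0, 0, -1], [0.08, -0.43, 0, 0, 0, 0, -1]],
])

```text
time_s: 13.78
tcp_pos: [0.659, 0.0326, 0.0536]
ee_rot: [[-0.99, -0.141, 0.0], [-0.141, 0.99, -0.0], [-0.0, -0.0, -1.0]]
wrist_force: [0.2, 0.7, 0.0]
gripper_width: 0.005
```

move_arm([
  [[0, 0, 0, 0, 0, 0, -1], [0, 0, 0, 0, 0, 0, -1], [0, 0, -2.5, 0, 0, 0, -1], [0, 0, -2.5, 0, 0, 0, -1], [0.1, 1.8, -2, 0, 0, 0, -1], [0.1, 1.8, -3, 0, 0, 0, -1], [0.06, 1.83, -3, 0, 0, 0, -1], [0, 0, -3, 0, 0, 0, -1], [0, 0, -3, 0, 0, 0, -1], [0, 0, 0, 0, 0, 0, -1], [0, 0, 0, 0, 0, 0, -1]],
])

```text
time_s: 15.15
tcp_pos: [0.6482, 0.0865, 0.2427]
ee_rot: [[-0.99, -0.141, -0.001], [-0.141, 0.99, 0.0], [0.001, 0.0, -1.0]]
wrist_force: [0.7, 0.1, -0.4]
gripper_width: 0.007
```

```bash
python3 look.py l6
```

```text
15.15 [0.6482 0.0865 0.2427] [ 0.7  0.1 -0.4]
```

View pics/l6_w.png

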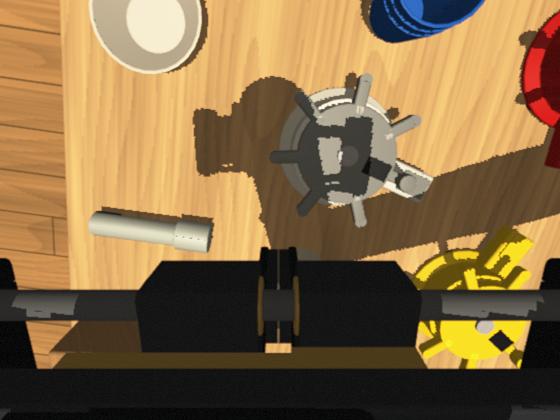

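View pics/l6.png

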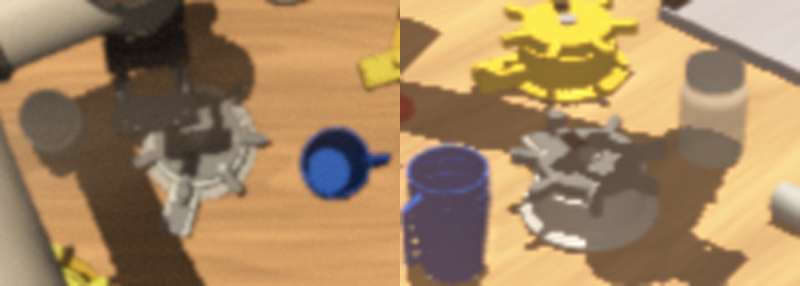

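The stud at (408,182) now lies over the chute (end at ~(425,190)). A numeric check, then I hand in.

Run:
```python
from station import r
from h import *
s=r.sense();c=r.capture('wrist')
h=wray(s,c,348,156,.066)
for n,u,v,z in[('hub',348,156,.066),('stud',408,182,.08),('tab',272,157,.066),('chute',424,190,.03),('t',363,225,.066)]:
    p=wray(s,c,u,v,z);d=p-h;print(n,p.round(4),np.hypot(d[0],d[1]).round(4),np.degrees(np.arctan2(d[1],d[0])).round(1))
print(r.finish_job())
```

```text
hub [0.584  0.0419 0.066 ] 0.0 0.0
stud [0.5241 0.0571 0.08  ] 0.0618 165.7
tab [0.6588 0.0534 0.066 ] 0.0757 8.8
chute [0.483  0.0709 0.03  ] 0.1051 164.0
t [0.554  0.1108 0.066 ] 0.0752 113.5
the job is handed in; nothing more can be done
None
```

The stud tab of the grey dispenser's wheel now points along the chute, and the job is handed in at about 15 s. I don't have a verdict, because handing in doesn't report one.

I shut the fingers and pushed one tab at a time on the side away from the robot. The stud started three clicks short of the chute, so I made three clockwise flicks. After each one I checked that the wheel had moved exactly one click.

- **Wheel:** the stud is at about 165.7° and the chute at about 164.0° (directions from above). The 1.7° difference is within measuring error and well under the 0.12 rad (about 7°) tolerance.
- **Dispenser:** its hub measured (0.584, 0.042) both before pushing and at the end. An earlier, more distant view read (0.577, 0.042), and I took that as the less accurate measurement.
- **Forces:** the wrist readings I saw were at most about 1.5 N. I read them only between moves, so a brief peak in the middle of a push could have been missed.
- **Other objects:** the jar, mugs, torch and dish look undisturbed in the last pictures, though I didn't measure them. The pan and most of the tray were outside those views and the arm's tip did not go down near them.
- **Arm:** it ended clear of everything, with the fingertip 0.24 m up.

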